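Chase the candlestick foot's thread with a hand tap

TASK

The thread in the clamped brass candlestick foot has to be chased and a hand tap is already started in it, with about its last turn still to go. Fetch the T-handled tap key from its wooden block, set it on the tap's square and run the tap in clockwise the way a fitter does, half a turn forward then a quarter turn back, and again, until you feel it come up against the bottom of the hole; stop there without forcing it or bearing down on it. Leave the tap standing at the bottom, lift the key off and stand it back in its hole in the block, with nothing else on the shelf disturbed.

Things in the scene. Friction and masses are not known exactly. Their poses are not given: they have to be found in the camera images.
- candle_foot: brass candlestick foot, a round flange 110 mm across with a boss 48 mm across and 50 mm high, fixed to the shelf by two flat steel hold-down clamps with wing nuts lying along its own x (reaching 81 mm either side of the axis, 30 mm high). Origin: centre of its underside, on the boss axis; z up
- tap: steel tap upright in the boss. Origin on its axis, about 50 mm above the shelf at the start; x, y square to its flats. Clockwise from above it feeds down 3 mm a turn and stays where left. Drag about 0.15 N m either way. The hole's bottom lies 5.1 to 6.1 rad past the start and must be felt: there it stops dead and torque climbs 0.5 N m or more per 0.1 rad of hand turn; 0.25 to 0.6 N m in all means it is down, 1 N m is forcing it
- tap_tip (a point): point of the cone on top of the tap, on its axis, 60 mm above the tap's origin, about 110 mm above the shelf at the start; axes as the tap. Below it: cone 3 mm high (14 mm across its base), then the driving square, 14.5 mm across flats and 17 mm high, then the round 18 mm shank
- key: loose steel T-handled tap key, about 0.22 kg, upright in the block's middle hole. Origin: centre of its socket's open lower end; z up, x along the cross bar. Socket 31 mm across, 30 mm high; its square hole, 16 mm across flats, chamfered to 20 mm at the mouth, 19.5 mm deep, is square to the key's x and y: it goes on the tap in four positions, with 6 degrees of play each way. Above it a stem 11 mm across up to the bar
- key_bar (a point): middle of the key's cross bar, 62 mm above the key's origin. The bar is flat-sided, 116 mm long, 12 mm wide and 14 mm high, with 17 mm thick end knobs; axes as the key; free to grip from above. Seated on the tap it is about 152 mm above the shelf at the start
- tap_block: wooden block 136 x 74 x 30 mm (x, y, z), fixed on the shelf. Origin: centre of its underside. In the middle a round hole 36 mm across and 22 mm deep for the key; two spare small taps stand at its ends, 42 mm above the shelf
- block_seat (a point): centre of the floor of the key's hole, 8 mm above the shelf, where the key's origin rests when it is put away
- lacquer_box: bystander: round red lacquered box, 108 mm across, 60 mm high; origin under its centre
- incense_holder: bystander: round ceramic incense holder, 80 mm across, 42 mm high; origin under its centre
- hex_tin: bystander: hexagonal tin gift case, 94 mm over corners, 82 mm high; origin under its centre
- saucers: bystander: pair of nested porcelain saucers, 112 mm across, 21 mm high; origin under their centre

How it is judged:
By the outcome, as a careful person would: the job done as asked, in the order asked, and still so for the second after the job is handed in, with the robot touching nothing.
It also fails if it takes over 72 s, if anything falls off the work surface, if the arm or the gripper's body presses on something with over 40 N, if the wrist force passes 120 N, or if a joint passes its speed limit or range.

ROBOT

A 7-joint arm with a two-finger parallel gripper is mounted at the origin on the work surface. World frame = base frame: x ahead of the robot, y to its left, z up, the work surface at z = 0. Lengths are in mm, angles in rad, forces in N, time in s.
With the tool pointing down it reaches from about 400 to 750 mm from the base axis. Payload 19.5 kg.
Tool frame: the origin (TCP) lies at the very end of the fingers, on their centre line; the grasp point (between the pads) lies manip.pinch_z behind it (manip.pinch_z is the distance from the TCP to the grasp point, in mm); x points along the fingers, y is the direction in which the jaws open and shut, and the axes are right-handed (so a half turn about x gives the same grasp; the last joint's range is limited). The gripper opens to 85 mm and grips with 20 to 120 N. Pads are 22 mm wide; open, the fingers measure 114 mm over their backs; the gripper's body (76 mm by 85 mm) begins 54 mm behind the grasp point. The pads swing forward as they close: fully open they stand 13 mm farther back than shut.
Start: joints at [1.161, 0.707, -0.028, 1.485, 0.022, 0.951, -0.075], TCP at [206.74, -536.52, 231.268] pointing down, gripper open.
Joint ranges: [-2.71, 2.71], [-0.32, 2.16], [-1.57, 1.52], [0, 2.45], [-1.46, 4.6], [0, 2.02], [-2.83, 2.83]. Speed limits (rad/s): [1.89, 1.89, 2.57, 2.57, 3.01, 3.01, 3.01].

INTERFACE

Orientations are given as a unit quaternion [w, x, y, z].
In Python, from cell import manip gives the robot as it stands. The module is installed in compiled form; this text tells all that it offers.
- The arm moves only by the tool drive_tool, never from a script. Its arguments are lists of equal length, an entry for each row: "xyz": the shift along the tool's x, y, z in cm, a list of three; "delta_rot": the turn, a rotation vector about the tool's x, y, z in degrees, a list of three. A call has 1 to 20 rows; each row shifts and turns the commanded pose from where the row before left it, along the tool's axes as they then stand; what a row does not reach is not made up. A row lasts 1/12 s, in which the tool goes at most 41.7 mm and 7.16 degrees, less where a joint would pass 70% of its speed; a pose out of reach is approached as far as the arm can. A call with a gripper value outside its range is refused whole. "claw" is the finger opening in cm, from 0 to 8.54, set as the call begins (left out, the last holds). The fingers move at their own pace and stop on an object; "squeeze" is the grip in N (left out, the last holds). Time passes only in rows, so rows that do not move let the fingers close. It gives the time, the measured TCP pose, the force and the opening at its end, in the units of the state.
- manip.state(): the state, without advancing time (a new reading comes with each control period).
- manip.read_camera(name): name is "scene" or "top" or "wrist"; returns the picture (384x512x3 uint8, red, green, blue); there is no depth.
- manip.calibration(name): a dict with "fx", "fy", "cx", "cy" (pixels), "R" (3x3) and "t" (3): a world point X has camera coordinates R X + t. Camera axes: x right, y down, z forward; pixel columns grow to the right and rows downward; lengths in mm; the calibration is good to about 2 mm. A picture is of the moment at which its call begins: read the wrist's pose just before it. calibration takes no time and is no camera call; for the wrist camera it gives the pose at the moment of the call.
- manip.sign_off(): hands the job in, once; it reports no verdict.
The state is a dict: "clock": time; "joint_positions": joint angles; "qvel": joint speeds; "joint_efforts": joint torques, N m; "tcp_pos": TCP position; "tool_rot": TCP orientation; "contact_force": force on the tool from outside, world axes, zero at the start; "ft_torque": the same for the moment, N m; "width": opening from 0.0 (shut) to 1.0 (fully open).
Only numpy, scipy, OpenCV 4.12 (cv2) and the standard library are available. Lean on these libraries where they do the work, as an engineer would, in place of code of your own. Each camera call takes 0.05 s, during which the arm holds its last target. There are 200 camera calls.

## Working session

There is one attempt and no reset: what is moved stays moved. The work goes in short steps, Python scripts to look and compute and a tool call to move; the robot and the scene stay as the last step left them, time stands still between calls to the robot, and variables do not carry over. Pictures are saved under pics/ and viewed, about 8 in all and at most 12, crops included, and the job is handed in when it is done.

Besides the shell and the picture viewer there is one more tool, called after "Call:" as name(argument=value, ...), one argument or row to a line, values as JSON. drive_tool: Moves the arm, as the interface text tells. Its arguments: {"type":"object","properties":{"xyz":{"type":"array","items":{"type":"array","items":{"type":"number"}}},"delta_rot":{"type":"array","items":{"type":"array","items":{"type":"number"}}},"claw":{"type":"number"},"squeeze":{"type":"number"}},"required":["xyz","delta_rot"]}

```bash
mkdir -p pics
python3 - <<'E'
from cell import manip
import cv2, numpy as np
print(manip.state(), manip.pinch_z)
ims=[]
for n in("scene","top"):
    c=manip.calibration(n); print(n,{k:np.round(v,3).tolist() for k,v in c.items()})
    im=manip.read_camera(n)[:,:,::-1]; cv2.imwrite(f"pics/{n}0.png",im)
    ims.append(im)
cv2.imwrite("pics/a.png",cv2.resize(ims[0],(800,600)))
cv2.imwrite("pics/b.png",cv2.resize(ims[1],(800,600)))
E
```

```text
{'clock': 0.0, 'joint_positions': array([ 1.16130177,  0.7070895 , -0.02761962,  1.48498562,  0.02199235,
        0.95093779, -0.07550798]), 'qvel': array([-0.00034081, -0.0004692 , -0.00146926, -0.0008016 ,  0.00026728,
       -0.00130339, -0.00024892]), 'joint_efforts': array([ 4.20068900e-04, -8.83229685e+01,  1.23455621e+00, -2.36173493e+01,
        1.68735656e-02,  6.42188548e-03, -5.93946174e-05]), 'tcp_pos': array([ 206.65026955, -536.29268456,  230.83835104]), 'tool_rot': array([-0.12891305, -0.69510196, -0.12968622,  0.69526698]), 'contact_force': array([ 0.35192457, -0.9139134 ,  0.11360104]), 'ft_torque': array([ 0.01869785, -0.00179736, -0.03988507]), 'width': 0.9972312578983613} 18.700000000000003
scene {'fx': 377.044, 'fy': 377.044, 'cx': 257.583, 'cy': 191.46, 'R': [[-0.219, 0.975, 0.02], [0.563, 0.143, -0.814], [-0.797, -0.167, -0.581]], 't': [160.775, -256.456, 1393.265]}
top {'fx': 488.576, 'fy': 488.576, 'cx': 256.292, 'cy': 187.504, 'R': [[-0.02, -1.0, 0.004], [-0.998, 0.019, -0.053], [0.053, -0.005, -0.999]], 't': [-5.075, 592.314, 1151.687]}
```

View pics/b.png

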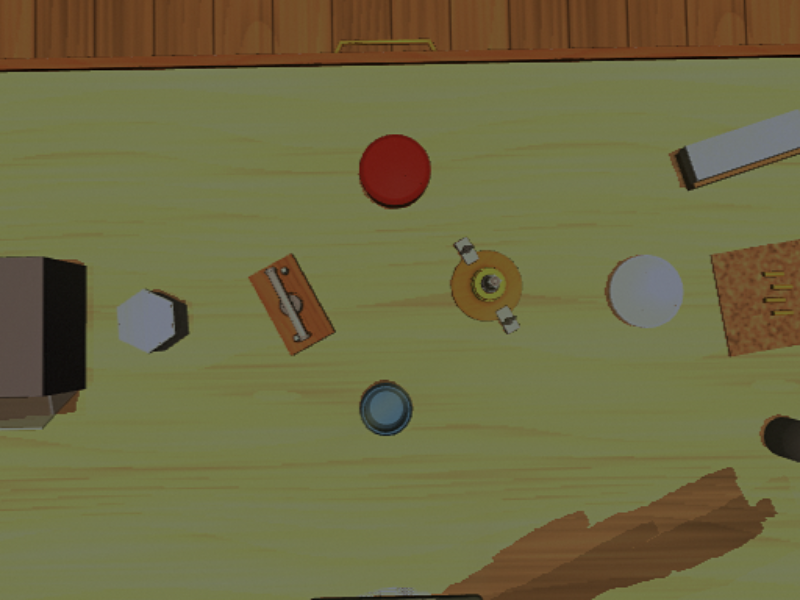

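View pics/a.png

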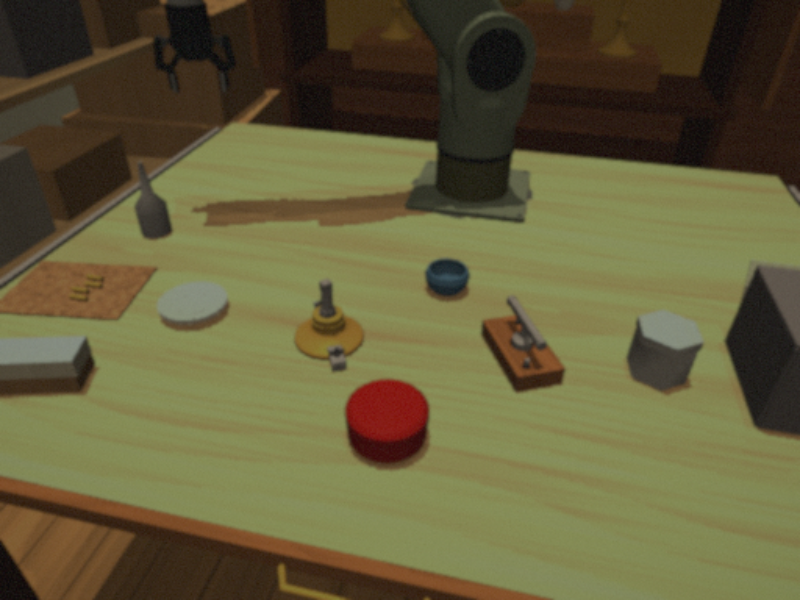

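The top view shows the block and key at about (290,304) and the foot and tap at about (488,284) on the 800-wide picture. Next I enlarge both crops.

```bash
cat > h.py <<'E'
import numpy as np, cv2
from cell import manip
from scipy.spatial.transform import Rotation as Ro
def px2w(c,u,v,z):
    R=np.array(c["R"]);t=np.array(c["t"]);o=-R.T@t
    d=R.T@np.array([(u-c["cx"])/c["fx"],(v-c["cy"])/c["fy"],1]);return o+d*(z-o[2])/d[2]
def w2px(c,X):
    p=np.array(c["R"])@np.array(X,float)+np.array(c["t"]);return c["cx"]+c["fx"]*p[0]/p[2],c["cy"]+c["fy"]*p[1]/p[2]
def toolR(s=None):
    q=(s or manip.state())["tool_rot"];return Ro.from_quat(np.r_[q[1:],q[0]]).as_matrix()
E
python3 - <<'E'
from h import *
im=cv2.imread("pics/top0.png")
a=im[155:235,150:230];b=im[140:220,275:355]
cv2.imwrite("pics/c.png",np.hstack([cv2.resize(x,(400,400),interpolation=cv2.INTER_CUBIC) for x in(a,b)]))
c=manip.calibration("top");k=.64
for n,u,v,z in[("keyA",272,270,77),("keyB",306,338,77),("key",290,304,77),("tap",491,282,110),("flange",486.5,286,8),("block",292,305,30),("box",395,171,60),("bowl",386,408,42)]:
    print(n,px2w(c,u*k,v*k,z).round(1))
print(toolR().round(3))
E
```

```text
keyA [625.8 169.2  77. ]
keyB [526.5 121.2  77. ]
key [576.  143.7  77. ]
tap [ 600.1 -143.9  110. ]
flange [ 600.7 -149.4    8. ]
block [576.4 147.3  30. ]
box [771.1 -11.9  60. ]
bowl [420.4   8.3  42. ]
[[-0.     0.36  -0.933]
 [ 0.001 -0.933 -0.36 ]
 [-1.    -0.001  0.   ]]
```

View pics/c.png

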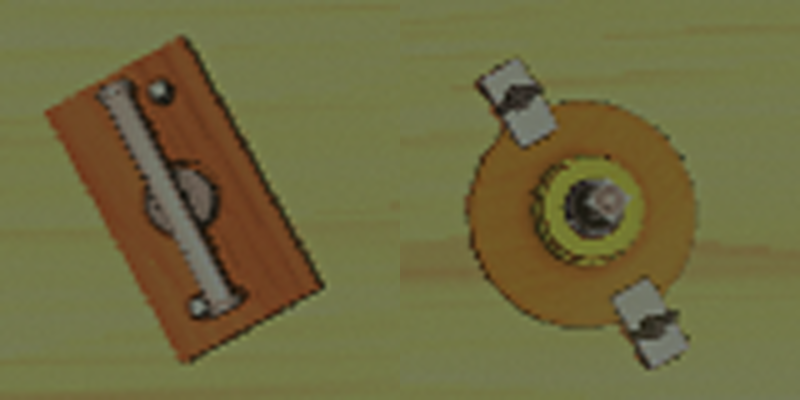

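Both crops read cleanly: bar ends at crop (117,90) and (228,300), tap tip at about (608,200). I move above the tap for a wrist-camera look.

Call:
drive_tool(
  xyz=[
    [0,-1.11,-2.53],
    [0,-1.11,-2.53],
    [0,-1.11,-2.53],
    [0,-1.11,-2.53],
    [0,-1.11,-2.53],
    [0,-1.11,-2.53],
    [0,-1.11,-2.53],
    [0,-1.11,-2.53],
    [0,-1.11,-2.53],
    [0,-1.11,-2.53],
    [0,-1.11,-2.53],
    [0,-1.11,-2.53],
    [0,-1.11,-2.53],
    [0,-1.11,-2.53],
    [0,-1.11,-2.53],
    [0,-1.11,-2.53],
    [0,-1.11,-2.53],
    [0,-1.11,-2.53],
    [0,-1.11,-2.53],
    [0,-1.11,-2.53],
  ],
  delta_rot=[
    [0,0,0],
    [0,0,0],
    [0,0,0],
    [0,0,0],
    [0,0,0],
    [0,0,0],
    [0,0,0],
    [0,0,0],
    [0,0,0],
    [0,0,0],
    [0,0,0],
    [0,0,0],
    [0,0,0],
    [0,0,0],
    [0,0,0],
    [0,0,0],
    [0,0,0],
    [0,0,0],
    [0,0,0],
    [0,0,0],
  ],
)

```text
clock: 1.77
tcp_pos: [599.8, -146.3, 231.1]
tool_rot: [-0.129, -0.695, -0.129, 0.695]
contact_force: [-0.2, -0.3, 0.2]
width: 1.001
```

Run:
```python
from h import *
s=manip.state();print(s["clock"],s["joint_positions"].round(3),s["tcp_pos"].round(1),toolR(s).round(3).tolist(),s["contact_force"].round(2),s["ft_torque"].round(3))
c=manip.calibration("wrist");im=manip.read_camera("wrist")[:,:,::-1]
np.save("w1.npy",np.array([c],dtype=object));cv2.imwrite("pics/w1.png",im)
C=-np.array(c["R"]).T@c["t"];print("cam",C,np.array(c["R"]).round(3).tolist(),c["fx"])
print(w2px(c,[600,-144,110]),w2px(c,[576,145,77]))
```

```text
1.7667 [ 0.159  0.779  0.062  1.316 -0.05   1.049 -0.974] [ 599.8 -146.3  231.1] [[-0.001, 0.36, -0.933], [0.0, -0.933, -0.36], [-1.0, -0.0, 0.0]] [-0.18 -0.31  0.15] [-0.022  0.004  0.006]
cam [ 672.98709142 -118.25644149  373.54267307] [[0.359, -0.933, -0.001], [-0.888, -0.342, 0.308], [-0.288, -0.11, -0.951]] 336.71687793371785
(np.float64(254.65167942768048), np.float64(179.9945989135263)) (np.float64(-78.67937984582113), np.float64(75.15538828173196))
```

View pics/w1.png

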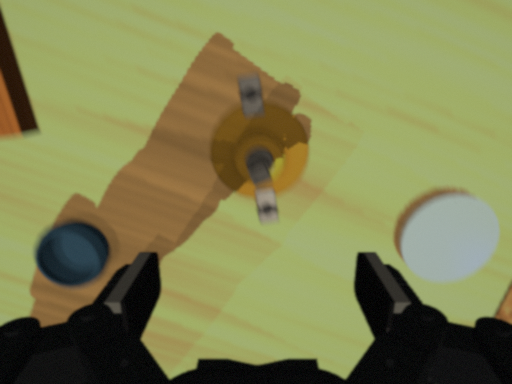

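The wrist view shows the tap, shaded, at about (261,160), which is close to its predicted position. I drop closer to get its yaw and axis.

Call:
drive_tool(
  xyz=[
    [2.1,0,1],
    [2.1,0,1],
    [2.1,0,1],
    [2.1,0,1],
    [2.1,0,1],
    [0,0,0],
    [0,0,0],
  ],
  delta_rot=[
    [0,0,0],
    [0,0,0],
    [0,0,0],
    [0,0,0],
    [0,0,0],
    [0,0,0],
    [0,0,0],
  ],
)

```text
clock: 2.4
tcp_pos: [552.3, -165.4, 126.2]
tool_rot: [-0.129, -0.695, -0.129, 0.696]
contact_force: [0.6, 0.4, 1.2]
width: 0.999
```

Run:
```python
from h import *
s=manip.state();print(s["tcp_pos"])
c=manip.calibration("wrist");im=manip.read_camera("wrist")[:,:,::-1]
np.save("w2.npy",np.array([c],dtype=object));cv2.imwrite("pics/w2.png",im)
u,v=map(int,w2px(c,[600,-145,105]));print(u,v)
u=max(u,75);v=max(v,60)
x0,y0=u-75,v-60
cr=im[y0:y0+120,x0:x0+150];cr=cv2.resize(cr,(750,600),interpolation=cv2.INTER_CUBIC);cv2.imwrite("pics/w2c.png",cv2.convertScaleAbs(cr,alpha=1.8));print(x0,y0)
```

```text
[ 552.31935225 -165.43135049  126.2184475 ]
252 137
177 77
```

View pics/w2c.png

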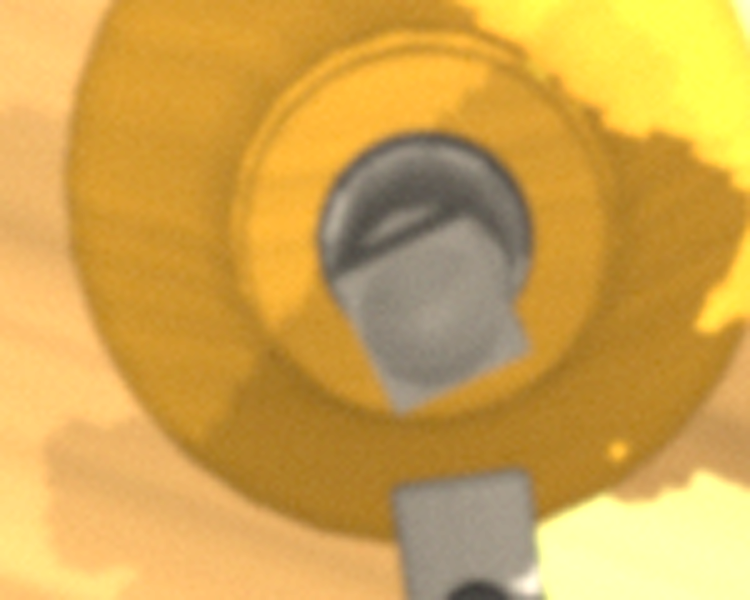

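The crop shows the square's corners at (340,275), (463,213), (528,350) and (403,412), and the boss rim centre at about (421,226). I turn these into position and yaw.

Run:
```python
from h import *
c=np.load("w2.npy",allow_pickle=True)[0]
f=lambda u,v,z:px2w(c,177+u/5,77+v/5,z)
P=np.array([f(*p,107) for p in[(340,275),(463,213),(528,350),(403,412)]])
print(P.round(1),P.mean(0));
for i in range(4):
    d=P[(i+1)%4]-P[i];print(np.linalg.norm(d),np.degrees(np.arctan2(d[1],d[0])))
print("boss",f(421,226,50), f(433,312,107))
t=manip.calibration("top")
for (u,v) in[(117,90),(228,300)]:print(px2w(t,150+u/5,155+v/5,77))
print(px2w(t,316.6,180,109))
b=[px2w(t,150+u/5,155+v/5,30) for u,v in[(45,112),(183,37),(323,287),(185,360)]];print(np.mean(b,0));d=b[2]-b[1];print(np.degrees(np.arctan2(d[1],d[0])),np.linalg.norm(d))
```

```text
[[ 601.4 -140.4  107. ]
 [ 611.1 -149.2  107. ]
 [ 601.2 -159.9  107. ]
 [ 591.1 -150.8  107. ]] [ 601.17967694 -150.10479627  107.        ]
13.078965652379829 -42.43199627069312
14.59338298355148 -132.72881664272094
13.590764176061407 137.91975262937802
14.688362460441608 45.277089367800244
boss [ 602.47420427 -148.93376443   50.        ] [ 601.29940468 -150.00153339  107.        ]
[625.42057192 170.75125344  77.        ]
[529.43934059 121.73673977  77.        ]
[ 601.13915363 -149.21480819  109.        ]
[577.48352446 147.54286389  30.        ]
-151.65742296943634 135.63471983321003
```

The tap axis is at (601.3,-149.7) with its flats at about 47° (mod 90). The bar is centred at (577.4,146.3) at 27°, and the block centre agrees. I go to the key next.

Call:
drive_tool(
  xyz=[
    [-3,0,0],
    [-3,-2.82,-1.36],
    [0,-2.82,-1.36],
    [0,-2.82,-1.36],
    [0,-2.82,-1.36],
    [0,-2.82,-1.36],
    [0,-2.82,-1.36],
    [0,-2.82,-1.36],
    [0,-2.82,-1.36],
    [0,-2.82,-1.36],
    [0,-2.82,-1.36],
    [0,0,0],
    [0,0,0],
    [0,0,0],
    [0,0,0],
    [0,0,0],
    [0,0,0],
    [0,0,0],
    [0,0,0],
    [0,0,0],
  ],
  delta_rot=[
    [0,0,0],
    [0,0,0],
    [0,0,0],
    [0,0,0],
    [0,0,0],
    [0,0,0],
    [0,0,0],
    [0,0,0],
    [0,0,0],
    [0,0,0],
    [0,0,0],
    [-7.15,0,0],
    [-7.15,0,0],
    [-7.15,0,0],
    [-7.15,0,0],
    [-7.15,0,0],
    [-7.15,0,0],
    [-7.15,0,0],
    [-7.15,0,0],
    [-7.15,0,0],
  ],
)

```text
clock: 4.12
tcp_pos: [578.6, 146.0, 186.8]
tool_rot: [0.482, 0.519, 0.481, -0.517]
contact_force: [-0.1, -0.0, 0.3]
width: 1.004
```

Call:
drive_tool(
  xyz=[
    [0,0,0],
    [0,0,0],
    [0,0,0],
    [0,0,0],
    [0,0,0],
    [0,0,0],
    [0,0,0],
    [0,0,0],
    [0,0,0],
    [0,0,0],
    [0,0,0],
    [0,0,0],
    [0,0,0],
    [0,0,0],
    [0,0,0],
    [0,0,0],
    [0,0,0],
    [0,0,0],
    [0,0,0],
  ],
  delta_rot=[
    [-7.15,0,0],
    [-7.15,0,0],
    [-7.15,0,0],
    [-7.15,0,0],
    [-7.15,0,0],
    [-7.15,0,0],
    [-7.15,0,0],
    [-7.15,0,0],
    [-7.15,0,0],
    [-7.15,0,0],
    [-7.15,0,0],
    [-7.15,0,0],
    [-7.15,0,0],
    [-7.15,0,0],
    [-7.15,0,0],
    [-7.15,0,0],
    [-7.15,0,0],
    [0,0,0],
    [0,0,0],
  ],
)

```text
clock: 5.7
tcp_pos: [578.4, 145.4, 186.0]
tool_rot: [0.688, -0.163, 0.688, 0.163]
contact_force: [-0.2, 0.5, 0.2]
width: 0.999
```

```bash
cat >> h.py <<'E'
def rep():
    s=manip.state();T=toolR(s)
    print("t",s["clock"],"j",s["joint_positions"].round(3).tolist(),"tcp",s["tcp_pos"].round(1).tolist(),"yaw",round(float(np.degrees(np.arctan2(T[1,1],T[0,1]))),2),"xax",T[:,0].round(3).tolist(),"F",s["contact_force"].round(2).tolist(),"M",s["ft_torque"].round(3).tolist(),"w",round(float(s["width"]),3));return s,T
E
python3 - <<'E'
from h import *
s,T=rep()
c=manip.calibration("wrist");im=manip.read_camera("wrist")[:,:,::-1]
np.save("w3.npy",np.array([c],dtype=object));cv2.imwrite("pics/w3.png",im)
print(w2px(c,[577.4,146.3,77]))
cv2.imwrite("pics/w3b.png",cv2.convertScaleAbs(cv2.resize(im,(800,600),interpolation=cv2.INTER_CUBIC),alpha=1.5))
E
```

```text
t 5.7 j [0.061, 0.888, -0.796, 1.451, 0.678, 1.088, 1.168] tcp [578.4, 145.4, 186.0] yaw 116.7 xax [0.001, -0.0, -1.0] F [-0.23, 0.52, 0.2] M [0.012, 0.006, 0.056] w 0.999
(np.float64(258.73674260419995), np.float64(186.3848023982007))
```

View pics/w3b.png

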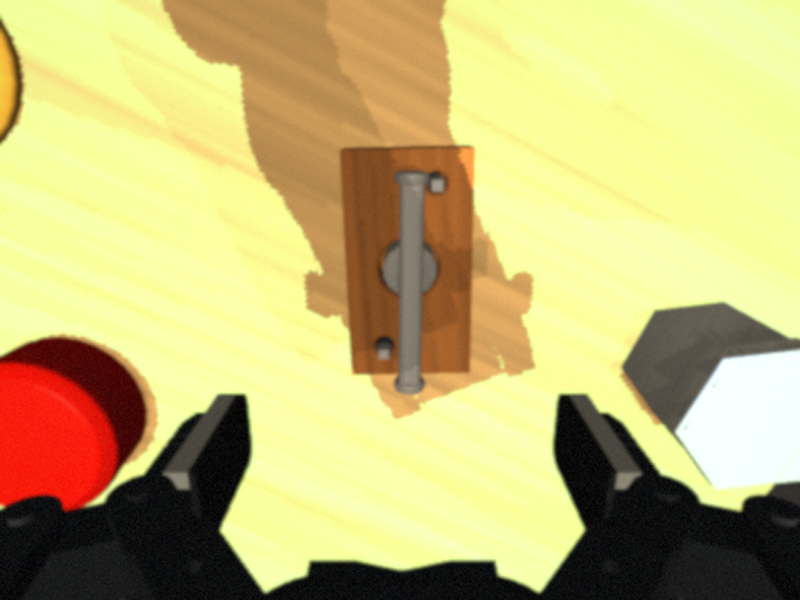

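The bar lies along the image vertical with knob ends at (410,172) and (409,391) of 800 px, so yaw is right.

Run:
```python
from h import *
c=np.load("w3.npy",allow_pickle=True)[0];s,T=rep()
A=px2w(c,410*.64,172*.64,75);B=px2w(c,409*.64,390*.64,75);d=B-A;m=(A+B)/2
print(A,B,np.linalg.norm(d),np.degrees(np.arctan2(d[1],d[0])),m)
m[2]=52;print("tool shift",T.T@(m-s["tcp_pos"]))
```

```text
t 5.75 j [0.061, 0.888, -0.796, 1.452, 0.677, 1.088, 1.168] tcp [578.3, 145.4, 185.9] yaw 116.67 xax [0.001, -0.0, -1.0] F [-0.29, 0.37, 0.61] M [-0.043, 0.049, -0.05] w 1.003
[524.23771589 122.51996673  75.        ] [626.53005212 173.92817435  75.        ] 114.48373623253794 26.682349253649885 [575.38388401 148.22407054  75.        ]
tool shift [133.89633354   3.86918352  -1.44283826]
```

Call:
drive_tool(
  xyz=[
    [2.4,0.15,-0.05],
    [2.4,0.15,-0.05],
    [2.4,0,0],
    [2.4,0,0],
    [2,0,0],
    [1.2,0,0],
    [0.6,0,0],
    [0,0,0],
    [0,0,0],
  ],
  delta_rot=[
    [0,0,0],
    [0,0,0],
    [0,0,0],
    [0,0,0],
    [0,0,0],
    [0,0,0],
    [0,0,0],
    [0,0,0],
    [0,0,0],
  ],
)

```text
clock: 6.5
tcp_pos: [576.0, 147.9, 52.0]
tool_rot: [0.688, -0.165, 0.687, 0.165]
contact_force: [-0.7, 0.3, 0.7]
width: 1.004
```

Call:
drive_tool(
  xyz=[
    [0,0,0],
    [0,0,0],
    [0,0,0],
    [0,0,0],
    [0,0,0],
    [0,0,0],
    [0,0,0],
    [0,0,0],
    [0,0,0],
    [0,0,0],
  ],
  delta_rot=[
    [0,0,0],
    [0,0,0],
    [0,0,0],
    [0,0,0],
    [0,0,0],
    [0,0,0],
    [0,0,0],
    [0,0,0],
    [0,0,0],
    [0,0,0],
  ],
  claw=0.8,
  squeeze=50,
)

```text
clock: 7.33
tcp_pos: [575.6, 147.7, 51.3]
tool_rot: [0.688, -0.165, 0.688, 0.165]
contact_force: [-0.5, -0.0, 4.1]
width: 0.125
```

```bash
python3 -c "
from h import *
rep()"
```

```text
t 7.3333 j [0.016, 1.061, -0.685, 1.563, 0.842, 0.834, 1.032] tcp [575.6, 147.7, 51.3] yaw 116.97 xax [0.0, 0.0, -1.0] F [-0.52, -0.05, 4.07] M [-0.042, 0.109, 0.008] w 0.125
```

The key is gripped. I lift it, carry it over the tap and turn it clockwise 70°.

Call:
drive_tool(
  xyz=[
    [-1.5,0,0],
    [-2.5,0,0],
    [-3,0,0],
    [-3,0,0],
    [-3,0,0],
    [0,-2.77,-1.12],
    [0,-2.77,-1.12],
    [0,-2.77,-1.12],
    [0,-2.77,-1.12],
    [0,-2.77,-1.12],
    [0,-2.77,-1.12],
    [0,-2.77,-1.12],
    [0,-2.77,-1.12],
    [0,-2.77,-1.12],
    [0,-2.77,-1.12],
    [0,0,0],
  ],
  delta_rot=[
    [0,0,0],
    [0,0,0],
    [0,0,0],
    [0,0,0],
    [0,0,0],
    [0,0,0],
    [0,0,0],
    [0,0,0],
    [0,0,0],
    [0,0,0],
    [0,0,0],
    [0,0,0],
    [0,0,0],
    [0,0,0],
    [0,0,0],
    [0,0,0],
  ],
)

```text
clock: 8.67
tcp_pos: [600.9, -156.8, 180.1]
tool_rot: [0.688, -0.163, 0.689, 0.162]
contact_force: [0.1, -1.3, -2.4]
width: 0.13
```

Call:
drive_tool(
  xyz=[
    [0,0,0],
    [0,0,0],
    [0,0,0],
    [0,0,0],
    [0,0,0],
    [0,0,0],
    [0,0,0],
    [0,0,0],
    [0,0,0],
    [0,0,0],
    [0,0,0],
    [0,0,0],
  ],
  delta_rot=[
    [7,0,0],
    [7,0,0],
    [7,0,0],
    [7,0,0],
    [7,0,0],
    [7,0,0],
    [7,0,0],
    [7,0,0],
    [7,0,0],
    [7,0,0],
    [0,0,0],
    [0,0,0],
  ],
)

```text
clock: 9.67
tcp_pos: [601.3, -149.8, 181.0]
tool_rot: [0.658, 0.258, 0.659, -0.258]
contact_force: [-0.3, -0.5, -1.4]
width: 0.134
```

Run:
```python
from h import *
s,T=rep()
c=manip.calibration("wrist");im=manip.read_camera("wrist")[:,:,::-1]
np.save("w4.npy",np.array([c],dtype=object));cv2.imwrite("pics/w4.png",im)
i2=manip.read_camera("scene")[:,:,::-1];c2=manip.calibration("scene")
u,v=map(int,w2px(c2,[601,-150,140]));print(u,v,w2px(c2,[601.3,-149.7,110]),w2px(c2,[601.3,-149.7,107]))
a=cv2.resize(im,(400,300));b=cv2.resize(i2[v-38:v+37,u-50:u+50],(400,300),interpolation=cv2.INTER_CUBIC)
cv2.imwrite("pics/w4b.png",cv2.convertScaleAbs(np.hstack([a,b]),alpha=1.6))
print(T.round(3).tolist(), "target shift", T.T@(np.array([601.3,-149.7,0])-s["tcp_pos"]))
```

```text
t 9.6667 j [0.429, 0.872, -0.529, 1.365, 0.468, 1.029, 0.639] tcp [601.3, -149.8, 181.0] yaw 47.21 xax [-0.0, -0.0, -1.0] F [-0.31, -0.46, -1.4] M [-0.031, 0.012, 0.018] w 0.134
207 168 (np.float64(208.05836788500406), np.float64(179.14406589327493)) (np.float64(208.13145230616726), np.float64(180.21774881463867))
[[-0.0, 0.679, 0.734], [-0.0, 0.734, -0.679], [-1.0, -0.0, -0.0]] target shift [ 1.80968782e+02  1.09041022e-01 -2.75690155e-02]
```

View pics/w4b.png

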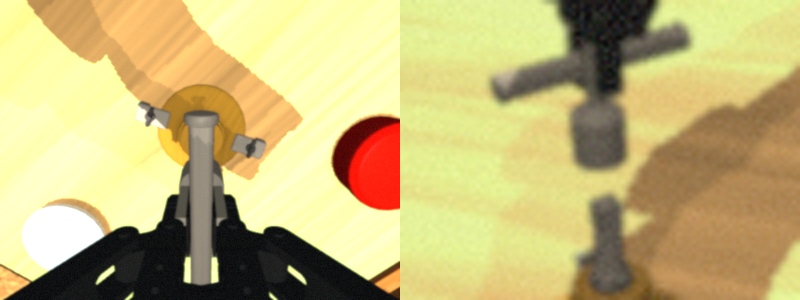

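The key hangs upright above the tap. In the scene crop the socket is at (599,165) and the tip at (603,197), so they are aligned to within about 2 mm. I check the bar's offset along itself from the visible knob end at (202,111).

Run:
```python
from h import *
c=np.load("w4.npy",allow_pickle=True)[0];s=manip.state();T=toolR(s)
for v in(110,113):print(T.T@(px2w(c,202*1.28,v*1.28,206)-s["tcp_pos"]))
c2=manip.calibration("scene");i2=cv2.imread("pics/w4b.png")[:,400:]
# socket bottom rim centre and tip, scene crop px
for z in(138,150):print(w2px(c2,[*s["tcp_pos"][:2],z]))
for u,v in[(599,165),(599,120),(603,197)]:print((u-400)/4+157,v/4+130)
```

```text
[-25.01797683   0.0667786  -59.04012813]
[-25.01856872   0.06794818 -57.68434209]
(np.float64(207.2556547346027), np.float64(168.89856640084304))
(np.float64(206.94819603886285), np.float64(164.3943477354428))
206.75 171.25
206.75 160.0
207.75 179.25
```

The bar is centred in the jaws to under 1 mm. I lower it on gently.

Call:
drive_tool(
  xyz=[
    [1.2,0,0],
    [1.2,0,0],
    [0.4,0,0],
    [0.3,0,0],
    [0.3,0,0],
    [0.2,0,0],
    [0,0,0],
    [0,0,0],
  ],
  delta_rot=[
    [0,0,0],
    [0,0,0],
    [0,0,0],
    [0,0,0],
    [0,0,0],
    [0,0,0],
    [0,0,0],
    [0,0,0],
  ],
)

```text
clock: 10.43
tcp_pos: [601.2, -149.7, 145.1]
tool_rot: [0.658, 0.259, 0.658, -0.259]
contact_force: [-2.5, 1.4, -4.5]
width: 0.129
```

```bash
python3 -c "
from h import *
rep()"
```

```text
t 10.4333 j [0.424, 0.915, -0.511, 1.404, 0.494, 0.952, 0.612] tcp [601.2, -149.7, 145.1] yaw 47.0 xax [-0.001, 0.001, -1.0] F [-2.49, 1.42, -4.48] M [0.64, 0.616, -0.01] w 0.129
```

Call:
drive_tool(
  xyz=[
    [0.2,0,0],
    [0.2,0,0],
    [0.2,0,0],
    [0.2,0,0],
    [0.1,0,0],
    [0,0,0],
    [0,0,0],
  ],
  delta_rot=[
    [0,0,0],
    [0,0,0],
    [0,0,0],
    [0,0,0],
    [0,0,0],
    [0,0,0],
    [0,0,0],
  ],
)

```text
clock: 11.02
tcp_pos: [601.2, -149.8, 135.9]
tool_rot: [0.658, 0.259, 0.658, -0.259]
contact_force: [-3.9, 3.1, -2.8]
width: 0.132
```

```bash
python3 -c "
from h import *
rep()"
```

```text
t 11.0167 j [0.422, 0.926, -0.505, 1.412, 0.502, 0.933, 0.605] tcp [601.2, -149.8, 135.9] yaw 46.99 xax [-0.001, 0.0, -1.0] F [-3.91, 3.1, -2.8] M [0.974, 0.886, -0.016] w 0.132
```

Seated about 2 mm above full depth with no vertical push. I ease the 5 N side load by 0.7 mm and start the first forward stroke.

Call:
drive_tool(
  xyz=[
    [0,0,-0.07],
    [0,0,0],
    [0.005,0,0],
    [0.006,0,0],
    [0.006,0,0],
    [0.006,0,0],
    [0.006,0,0],
    [0.006,0,0],
    [0.006,0,0],
    [0.006,0,0],
  ],
  delta_rot=[
    [0,0,0],
    [0,0,0],
    [7,0,0],
    [7,0,0],
    [7,0,0],
    [7,0,0],
    [7,0,0],
    [7,0,0],
    [7,0,0],
    [7,0,0],
  ],
)

```text
clock: 11.85
tcp_pos: [601.1, -148.9, 135.6]
tool_rot: [0.458, 0.539, 0.458, -0.539]
contact_force: [-0.2, 6.0, -5.9]
width: 0.134
```

```bash
python3 -c "
from h import *
rep()"
```

```text
t 11.85 j [0.302, 0.895, -0.238, 1.419, 0.245, 0.856, -0.174] tcp [601.1, -148.9, 135.6] yaw -9.33 xax [0.0, 0.001, -1.0] F [-0.18, 5.99, -5.89] M [1.342, 0.098, 0.17] w 0.134
```

Mz is 0.17 N m, so the tap is turning with its normal drag. I complete the half turn.

Call:
drive_tool(
  xyz=[
    [0.006,0,-0.06],
    [0.006,0,0],
    [0.006,0,0],
    [0.006,0,0],
    [0.006,0,0],
    [0.006,0,0],
    [0.006,0,0],
    [0.006,0,0],
    [0.006,0,0],
    [0.006,0,0],
    [0.006,0,0],
    [0.006,0,0],
    [0.006,0,0],
    [0.006,0,0],
    [0.006,0,0],
    [0.006,0,0],
    [0.006,0,0],
    [0.006,0,0],
    [0.004,0,0],
    [0,0,0],
  ],
  delta_rot=[
    [7,0,0],
    [7,0,0],
    [7,0,0],
    [7,0,0],
    [7,0,0],
    [7,0,0],
    [7,0,0],
    [7,0,0],
    [7,0,0],
    [7,0,0],
    [7,0,0],
    [7,0,0],
    [7,0,0],
    [7,0,0],
    [7,0,0],
    [7,0,0],
    [7,0,0],
    [7,0,0],
    [4,0,0],
    [0,0,0],
  ],
)

```text
clock: 13.52
tcp_pos: [601.8, -149.7, 134.5]
tool_rot: [-0.294, 0.644, -0.295, -0.642]
contact_force: [4.6, -3.4, -6.8]
width: 0.129
```

```bash
python3 -c "
from h import *
rep()"
```

```text
t 13.5167 j [0.011, 0.93, 0.402, 1.43, -0.423, 0.865, -1.888] tcp [601.8, -149.7, 134.5] yaw -139.3 xax [0.002, -0.002, -1.0] F [4.57, -3.41, -6.76] M [-0.938, -1.142, 0.077] w 0.129
```

First half turn is done. Now a quarter turn back: 90° plus about 12° of play.

Call:
drive_tool(
  xyz=[
    [0,0,0],
    [-0.002,0,0],
    [-0.006,0,0],
    [-0.006,0,0],
    [-0.006,0,0],
    [-0.006,0,0],
    [-0.006,0,0],
    [-0.006,0,0],
    [-0.006,0,0],
    [-0.006,0,0],
    [-0.006,0,0],
    [-0.006,0,0],
    [-0.006,0,0],
    [-0.006,0,0],
    [-0.003,0,0],
  ],
  delta_rot=[
    [-7,0,0],
    [-7,0,0],
    [-7,0,0],
    [-7,0,0],
    [-7,0,0],
    [-7,0,0],
    [-7,0,0],
    [-7,0,0],
    [-7,0,0],
    [-7,0,0],
    [-7,0,0],
    [-7,0,0],
    [-7,0,0],
    [-7,0,0],
    [-4,0,0],
  ],
)

```text
clock: 14.77
tcp_pos: [601.6, -148.8, 135.5]
tool_rot: [0.318, 0.632, 0.318, -0.631]
contact_force: [1.0, 3.4, -2.4]
width: 0.127
```

```bash
python3 -c "
from h import *
rep()"
```

```text
t 14.7667 j [0.239, 0.89, -0.104, 1.422, 0.108, 0.834, -0.538] tcp [601.6, -148.8, 135.5] yaw -36.61 xax [0.001, 0.0, -1.0] F [1.05, 3.37, -2.44] M [0.909, -0.302, -0.192] w 0.127
```

The tap turned back (Mz −0.19). I re-grip half a turn round here to stay clear of the wrist limit.

Call:
drive_tool(
  xyz=[
    [0,0,0],
    [0,0,0],
    [0,0,0],
    [0,0,0],
    [-1,0,0],
    [-2,0,0],
    [-2,0,0],
    [0,0,0],
    [0,0,0],
    [0,0,0],
    [0,0,0],
    [0,0,0],
    [0,0,0],
    [0,0,0],
    [0,0,0],
    [0,0,0],
    [0,0,0],
    [0,0,0],
    [0,0,0],
    [0,0,0],
  ],
  delta_rot=[
    [0,0,0],
    [0,0,0],
    [0,0,0],
    [0,0,0],
    [0,0,0],
    [0,0,0],
    [0,0,0],
    [-7,0,0],
    [-7,0,0],
    [-7,0,0],
    [-7,0,0],
    [-7,0,0],
    [-7,0,0],
    [-7,0,0],
    [-7,0,0],
    [-7,0,0],
    [-7,0,0],
    [-7,0,0],
    [-7,0,0],
    [-7,0,0],
  ],
  claw=6,
)

```text
clock: 16.43
tcp_pos: [601.1, -149.3, 186.1]
tool_rot: [0.673, 0.217, 0.673, -0.217]
contact_force: [0.8, -0.2, 0.1]
width: 0.702
```

Call:
drive_tool(
  xyz=[
    [0,0,0],
    [0,0,0],
    [0,0,0],
    [0,0,0],
    [0,0,0],
    [0,0,0],
    [0,0,0],
    [0,0,0],
    [0,0,0],
    [0,0,0],
    [0,0,0],
    [0,0,0],
    [0,0,0],
    [0,0,0],
    [0,0,0],
  ],
  delta_rot=[
    [-7,0,0],
    [-7,0,0],
    [-7,0,0],
    [-7,0,0],
    [-7,0,0],
    [-7,0,0],
    [-7,0,0],
    [-7,0,0],
    [-7,0,0],
    [-7,0,0],
    [-7,0,0],
    [-7,0,0],
    [-5,0,0],
    [0,0,0],
    [0,0,0],
  ],
)

```text
clock: 17.68
tcp_pos: [601.0, -149.2, 185.7]
tool_rot: [0.633, -0.314, 0.634, 0.314]
contact_force: [0.5, 0.3, -0.1]
width: 0.703
```

Run:
```python
from h import *
s,T=rep()
c=manip.calibration("wrist");im=manip.read_camera("wrist")[:,:,::-1]
np.save("w5.npy",np.array([c],dtype=object))
cv2.imwrite("pics/w5.png",cv2.convertScaleAbs(im,alpha=1.5))
```

```text
t 17.6833 j [0.58, 0.96, -0.934, 1.356, 0.782, 1.209, 2.075] tcp [601.0, -149.2, 185.7] yaw 142.75 xax [0.0, -0.0, -1.0] F [0.54, 0.34, -0.14] M [0.022, -0.004, 0.019] w 0.703
```

View pics/w5.png

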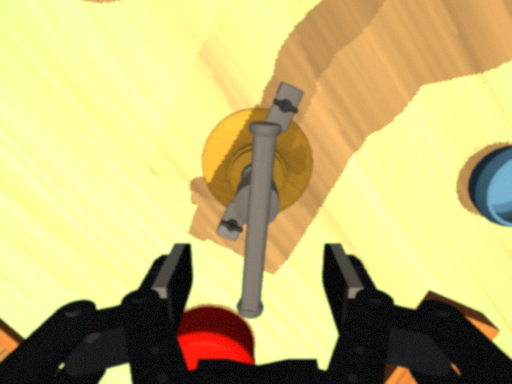

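The key sits on the tap, bar ends at (266,125) and (250,314), slightly angled to the jaws. I measure that angle.

Run:
```python
from h import *
c=np.load("w5.npy",allow_pickle=True)[0];s=manip.state();T=toolR(s)
for z in(158,155):
    A=px2w(c,266,124,z);B=px2w(c,250,315,z);d=B-A
    print(np.linalg.norm(d),np.degrees(np.arctan2(d[1],d[0])),(A+B)/2,T.T@((A+B)/2-s["tcp_pos"]),T.T@d)
```

```text
114.44337155737183 48.342167352408325 [ 599.72607993 -150.38868439  158.        ] [27.65178206  0.29464823 -1.72902135] [-3.33930622e-02 -8.75743512e+00  1.14107807e+02]
116.46028218730993 48.34216735240836 [ 600.55392063 -149.2972437   155.        ] [30.65134727  0.2977256  -0.35819603] [-3.39815700e-02 -8.91177315e+00  1.16118803e+02]
```

Call:
drive_tool(
  xyz=[
    [0,0,0],
    [2,0,0],
    [2,0,0],
    [1,0,0],
    [0.17,0,0],
    [0,0,0],
    [0,0,0],
  ],
  delta_rot=[
    [4.4,0,0],
    [0,0,0],
    [0,0,0],
    [0,0,0],
    [0,0,0],
    [0,0,0],
    [0,0,0],
  ],
)

```text
clock: 18.32
tcp_pos: [601.3, -148.9, 134.6]
tool_rot: [0.645, -0.291, 0.644, 0.29]
contact_force: [-0.0, -0.8, -0.6]
width: 0.699
```

Call:
drive_tool(
  xyz=[
    [0,0,0],
    [0,0,0],
    [0,0,0],
    [0,0,0],
    [0,0,0],
    [0,0,0],
    [0,0,0],
    [-0.1,0,0],
    [0,0,0],
  ],
  delta_rot=[
    [0,0,0],
    [0,0,0],
    [0,0,0],
    [0,0,0],
    [0,0,0],
    [0,0,0],
    [0,0,0],
    [0,0,0],
    [0,0,0],
  ],
  claw=0.8,
  squeeze=50,
)

```text
clock: 19.07
tcp_pos: [600.9, -149.0, 134.5]
tool_rot: [0.644, -0.291, 0.645, 0.291]
contact_force: [0.9, -0.4, -1.9]
width: 0.132
```

```bash
python3 -c "
from h import *
rep()"
```

```text
t 19.0667 j [0.568, 1.016, -0.885, 1.41, 0.826, 1.108, 1.963] tcp [600.9, -149.0, 134.5] yaw 138.58 xax [-0.0, 0.0, -1.0] F [0.87, -0.41, -1.92] M [-0.132, -0.093, -0.05] w 0.132
```

Gripped cleanly with negligible load. Second half turn forward.

Call:
drive_tool(
  xyz=[
    [0,0,0],
    [0.006,0,0],
    [0.006,0,0],
    [0.006,0,0],
    [0.006,0,0],
    [0.006,0,0],
    [0.006,0,0],
    [0.006,0,0],
    [0.006,0,0],
    [0.006,0,0],
    [0.006,0,0],
    [0.006,0,0],
    [0.006,0,0],
    [0.006,0,0],
    [0.006,0,0],
    [0.006,0,0],
    [0.006,0,0],
    [0.006,0,0],
    [0.006,0,0],
    [0.006,0,0],
  ],
  delta_rot=[
    [7,0,0],
    [7,0,0],
    [7,0,0],
    [7,0,0],
    [7,0,0],
    [7,0,0],
    [7,0,0],
    [7,0,0],
    [7,0,0],
    [7,0,0],
    [7,0,0],
    [7,0,0],
    [7,0,0],
    [7,0,0],
    [7,0,0],
    [7,0,0],
    [7,0,0],
    [7,0,0],
    [7,0,0],
    [7,0,0],
  ],
)

```text
clock: 20.73
tcp_pos: [601.2, -149.4, 133.2]
tool_rot: [0.492, 0.508, 0.492, -0.508]
contact_force: [3.7, -3.5, -5.5]
width: 0.126
```

```bash
python3 -c "
from h import *
rep()"
```

```text
t 20.7333 j [0.315, 0.901, -0.267, 1.421, 0.277, 0.857, -0.068] tcp [601.2, -149.4, 133.2] yaw -1.78 xax [0.001, -0.001, -1.0] F [3.67, -3.47, -5.53] M [-0.835, -0.931, 0.194] w 0.126
```

Call:
drive_tool(
  xyz=[
    [0.006,0,0],
    [0.006,0,0],
    [0.006,0,0],
    [0.006,0,0],
    [0.006,0,0],
    [0.006,0,0],
    [0.004,0,0],
  ],
  delta_rot=[
    [7,0,0],
    [7,0,0],
    [7,0,0],
    [7,0,0],
    [7,0,0],
    [7,0,0],
    [4,0,0],
  ],
)

```text
clock: 21.32
tcp_pos: [601.1, -149.5, 132.8]
tool_rot: [-0.255, -0.66, -0.254, 0.66]
contact_force: [2.2, -4.5, -3.6]
width: 0.131
```

```bash
python3 -c "
from h import *
rep()"
```

```text
t 21.3167 j [0.211, 0.893, -0.041, 1.425, 0.045, 0.824, -0.68] tcp [601.1, -149.5, 132.8] yaw -47.83 xax [0.0, -0.001, -1.0] F [2.21, -4.5, -3.55] M [-1.07, -0.53, 0.163] w 0.131
```

Still only drag (0.16 N m). Quarter turn back, then forward again, reading the torque before the bottom zone.

Call:
drive_tool(
  xyz=[
    [0,0,0],
    [-0.002,0,0],
    [-0.006,0,0],
    [-0.006,0,0],
    [-0.006,0,0],
    [-0.006,0,0],
    [-0.006,0,0],
    [-0.006,0,0],
    [-0.006,0,0],
    [-0.006,0,0],
    [-0.006,0,0],
    [-0.006,0,0],
    [-0.006,0,0],
    [-0.006,0,0],
    [-0.003,0,0],
  ],
  delta_rot=[
    [-7,0,0],
    [-7,0,0],
    [-7,0,0],
    [-7,0,0],
    [-7,0,0],
    [-7,0,0],
    [-7,0,0],
    [-7,0,0],
    [-7,0,0],
    [-7,0,0],
    [-7,0,0],
    [-7,0,0],
    [-7,0,0],
    [-7,0,0],
    [-4,0,0],
  ],
)

```text
clock: 22.57
tcp_pos: [601.3, -149.3, 133.6]
tool_rot: [0.674, 0.213, 0.674, -0.213]
contact_force: [2.7, -3.4, -3.8]
width: 0.128
```

```bash
python3 -c "
from h import *
rep()"
```

```text
t 22.5667 j [0.436, 0.934, -0.539, 1.415, 0.537, 0.939, 0.715] tcp [601.3, -149.3, 133.6] yaw 54.95 xax [0.001, 0.0, -1.0] F [2.73, -3.39, -3.79] M [-0.45, -1.005, -0.081] w 0.128
```

Call:
drive_tool(
  xyz=[
    [0,0,0],
    [0.002,0,0],
    [0.006,0,0],
    [0.006,0,0],
    [0.006,0,0],
    [0.006,0,0],
    [0.006,0,0],
    [0.006,0,0],
    [0.006,0,0],
    [0.006,0,0],
    [0.006,0,0],
    [0.006,0,0],
    [0.006,0,0],
    [0.006,0,0],
    [0.006,0,0],
    [0.006,0,0],
  ],
  delta_rot=[
    [7,0,0],
    [7,0,0],
    [7,0,0],
    [7,0,0],
    [7,0,0],
    [7,0,0],
    [7,0,0],
    [7,0,0],
    [7,0,0],
    [7,0,0],
    [7,0,0],
    [7,0,0],
    [7,0,0],
    [7,0,0],
    [7,0,0],
    [6,0,0],
  ],
)

```text
clock: 23.9
tcp_pos: [601.0, -149.5, 132.8]
tool_rot: [-0.202, -0.678, -0.202, 0.678]
contact_force: [1.9, -3.6, -3.1]
width: 0.13
```

```bash
python3 -c "
from h import *
rep()"
```

```text
t 23.9 j [0.193, 0.894, -0.003, 1.426, 0.004, 0.822, -0.802] tcp [601.0, -149.5, 132.8] yaw -56.8 xax [0.0, -0.001, -1.0] F [1.94, -3.64, -3.07] M [-0.957, -0.422, 0.103] w 0.13
```

Mz is 0.10, so the tap is still turning free at about 280°. I now feel my way forward in small steps.

Call:
drive_tool(
  xyz=[
    [0.004,0,0],
    [0.004,0,0],
    [0,0,0],
  ],
  delta_rot=[
    [4,0,0],
    [4,0,0],
    [0,0,0],
  ],
)

```text
clock: 24.15
tcp_pos: [601.0, -149.4, 132.7]
tool_rot: [-0.156, -0.69, -0.155, 0.69]
contact_force: [1.3, -4.7, -2.5]
width: 0.132
```

```bash
cat > m.py <<'E'
from h import *
s=manip.state();T=toolR(s);z=[];
for i in range(2):
    z.append(round(float(s["ft_torque"][2]),3)); manip.read_camera("top"); s=manip.state()
z.append(round(float(s["ft_torque"][2]),3))
print("yaw",np.degrees(np.arctan2(T[1,1],T[0,1])).round(2),"Mz",z,"F",s["contact_force"].round(1),"z",s["tcp_pos"][2].round(1),s["clock"])
E
python3 m.py
```

```text
yaw -64.63 Mz [0.096, 0.101, 0.018] F [ 1.4 -4.2 -4.3] z 132.7 24.25
```

Call:
drive_tool(
  xyz=[
    [0.003,0,0],
    [0,0,0],
  ],
  delta_rot=[
    [4,0,0],
    [0,0,0],
  ],
)

```text
clock: 24.42
tcp_pos: [600.9, -149.3, 132.7]
tool_rot: [-0.132, -0.695, -0.132, 0.695]
contact_force: [2.5, -5.2, -2.7]
width: 0.125
```

```bash
python3 m.py
```

```text
yaw -68.53 Mz [0.127, 0.098, 0.079] F [ 1.2 -5.  -3.5] z 132.7 24.5167
```

Call:
drive_tool(
  xyz=[
    [0.003,0,0],
    [0,0,0],
  ],
  delta_rot=[
    [4,0,0],
    [0,0,0],
  ],
)

```text
clock: 24.68
tcp_pos: [600.9, -149.3, 132.7]
tool_rot: [-0.107, -0.699, -0.107, 0.699]
contact_force: [0.3, -4.9, -3.6]
width: 0.132
```

```bash
python3 m.py
```

```text
yaw -72.54 Mz [0.111, 0.046, 0.042] F [ 1.4 -5.2 -5.2] z 132.7 24.7833
```

Call:
drive_tool(
  xyz=[
    [0.004,0,0],
    [0,0,0],
  ],
  delta_rot=[
    [4,0,0],
    [0,0,0],
  ],
)

```text
clock: 24.95
tcp_pos: [600.9, -149.3, 132.7]
tool_rot: [-0.083, -0.702, -0.083, 0.702]
contact_force: [1.5, -4.5, -3.6]
width: 0.131
```

```bash
python3 m.py
```

```text
yaw -76.53 Mz [0.089, 0.114, 0.015] F [ 1.6 -5.2 -3.9] z 132.6 25.05
```

Call:
drive_tool(
  xyz=[
    [0.004,0,0],
    [0,0,0],
  ],
  delta_rot=[
    [4,0,0],
    [0,0,0],
  ],
)

```text
clock: 25.22
tcp_pos: [600.9, -149.2, 132.6]
tool_rot: [-0.058, -0.705, -0.058, 0.705]
contact_force: [1.4, -4.0, -3.1]
width: 0.126
```

```bash
python3 m.py
```

```text
yaw -80.53 Mz [0.126, 0.079, 0.084] F [ 0.9 -4.  -3.9] z 132.6 25.3167
```

Call:
drive_tool(
  xyz=[
    [0.004,0,0],
    [0,0,0],
  ],
  delta_rot=[
    [4,0,0],
    [0,0,0],
  ],
)

```text
clock: 25.48
tcp_pos: [600.9, -149.2, 132.6]
tool_rot: [-0.034, -0.706, -0.034, 0.706]
contact_force: [1.7, -4.0, -2.3]
width: 0.126
```

```bash
python3 m.py
```

```text
yaw -84.53 Mz [0.091, 0.069, 0.074] F [ 0.8 -5.3 -2.9] z 132.6 25.5833
```

Call:
drive_tool(
  xyz=[
    [0.004,0,0],
    [0,0,0],
  ],
  delta_rot=[
    [4,0,0],
    [0,0,0],
  ],
)

```text
clock: 25.75
tcp_pos: [600.9, -149.2, 132.5]
tool_rot: [-0.009, -0.707, -0.009, 0.707]
contact_force: [2.0, -4.4, -2.7]
width: 0.13
```

```bash
python3 m.py
```

```text
yaw -88.53 Mz [0.097, 0.121, 0.024] F [ 1.6 -4.8 -3.5] z 132.6 25.85
```

Call:
drive_tool(
  xyz=[
    [0.004,0,0],
    [0,0,0],
  ],
  delta_rot=[
    [4,0,0],
    [0,0,0],
  ],
)

```text
clock: 26.02
tcp_pos: [600.9, -149.2, 132.5]
tool_rot: [0.015, -0.707, 0.016, 0.707]
contact_force: [0.6, -5.0, -2.8]
width: 0.129
```

```bash
python3 m.py
```

```text
yaw -92.52 Mz [0.106, 0.062, 0.092] F [ 1.4 -5.7 -2.9] z 132.5 26.1167
```

Call:
drive_tool(
  xyz=[
    [0.004,0,0],
    [0,0,0],
  ],
  delta_rot=[
    [4,0,0],
    [0,0,0],
  ],
)

```text
clock: 26.28
tcp_pos: [600.9, -149.2, 132.5]
tool_rot: [0.04, -0.706, 0.04, 0.706]
contact_force: [1.8, -5.6, -2.8]
width: 0.126
```

```bash
python3 m.py
```

```text
yaw -96.53 Mz [0.143, 0.117, 0.071] F [ 1.2 -3.8 -3.1] z 132.5 26.3833
```

Call:
drive_tool(
  xyz=[
    [0.004,0,0],
    [0,0,0],
  ],
  delta_rot=[
    [4,0,0],
    [0,0,0],
  ],
)

```text
clock: 26.55
tcp_pos: [600.9, -149.1, 132.4]
tool_rot: [0.065, -0.704, 0.065, 0.704]
contact_force: [0.1, -4.9, -1.8]
width: 0.129
```

```bash
python3 m.py
```

```text
yaw -100.52 Mz [0.114, 0.092, 0.047] F [ 0.1 -5.9 -3.3] z 132.4 26.65
```

Call:
drive_tool(
  xyz=[
    [0.004,0,0],
    [0,0,0],
  ],
  delta_rot=[
    [4,0,0],
    [0,0,0],
  ],
)

```text
clock: 26.82
tcp_pos: [600.9, -149.1, 132.4]
tool_rot: [0.089, -0.701, 0.089, 0.702]
contact_force: [-0.0, -4.4, -2.3]
width: 0.126
```

```bash
python3 m.py
```

```text
yaw -104.53 Mz [0.061, 0.118, 0.112] F [ 0.7 -4.9 -3.1] z 132.4 26.9167
```

Call:
drive_tool(
  xyz=[
    [0.004,0,0],
    [0,0,0],
  ],
  delta_rot=[
    [4,0,0],
    [0,0,0],
  ],
)

```text
clock: 27.08
tcp_pos: [600.9, -149.1, 132.4]
tool_rot: [0.114, -0.698, 0.114, 0.698]
contact_force: [0.6, -3.5, -2.6]
width: 0.129
```

```bash
python3 m.py
```

```text
yaw -108.53 Mz [0.119, 0.025, 0.101] F [ 0.9 -4.9 -3.4] z 132.4 27.1833
```

Call:
drive_tool(
  xyz=[
    [0.004,0,0],
    [0,0,0],
  ],
  delta_rot=[
    [4,0,0],
    [0,0,0],
  ],
)

```text
clock: 27.35
tcp_pos: [600.9, -149.0, 132.3]
tool_rot: [0.138, -0.693, 0.138, 0.694]
contact_force: [0.7, -5.0, -4.0]
width: 0.131
```

```bash
python3 m.py
```

```text
yaw -112.54 Mz [0.099, 0.073, 0.095] F [-0.4 -5.9 -3.6] z 132.3 27.45
```

Call:
drive_tool(
  xyz=[
    [0.004,0,0],
    [0,0,0],
  ],
  delta_rot=[
    [4,0,0],
    [0,0,0],
  ],
)

```text
clock: 27.62
tcp_pos: [600.9, -149.0, 132.3]
tool_rot: [0.162, -0.688, 0.162, 0.688]
contact_force: [0.7, -5.0, -3.7]
width: 0.128
```

```bash
python3 m.py
```

```text
yaw -116.55 Mz [0.089, 0.095, 0.087] F [-0.1 -4.7 -2.9] z 132.3 27.7167
```

Call:
drive_tool(
  xyz=[
    [0.004,0,0],
    [0,0,0],
  ],
  delta_rot=[
    [4,0,0],
    [0,0,0],
  ],
)

```text
clock: 27.88
tcp_pos: [600.9, -149.0, 132.3]
tool_rot: [0.186, -0.682, 0.186, 0.682]
contact_force: [-0.4, -4.9, -2.5]
width: 0.128
```

```bash
python3 m.py
```

```text
yaw -120.56 Mz [0.175, 0.124, 0.125] F [-0.5 -4.9 -3.6] z 132.3 27.9833
```

Call:
drive_tool(
  xyz=[
    [0.003,0,0],
    [0,0,0],
  ],
  delta_rot=[
    [3,0,0],
    [0,0,0],
  ],
)

```text
clock: 28.15
tcp_pos: [600.9, -148.9, 132.3]
tool_rot: [0.204, -0.677, 0.204, 0.677]
contact_force: [-0.9, -5.9, -2.3]
width: 0.13
```

```bash
python3 m.py
```

```text
yaw -123.48 Mz [0.459, 0.43, 0.423] F [-0.1 -6.1 -3.7] z 132.3 28.25
```

Mz jumped to 0.43–0.46 N m, so the tap has come up against the bottom. I stop, ease back about 8° to the middle of the play, and check before lifting.

Call:
drive_tool(
  xyz=[
    [0,0,0],
    [0,0,0],
    [0,0.04,-0.04],
    [0,0,0],
  ],
  delta_rot=[
    [-4,0,0],
    [-4.3,0,0],
    [0,0,0],
    [0,0,0],
  ],
)

```text
clock: 28.58
tcp_pos: [601.0, -149.1, 132.3]
tool_rot: [0.155, -0.69, 0.154, 0.69]
contact_force: [-1.7, -1.6, -1.7]
width: 0.127
```

```bash
python3 m.py
```

```text
yaw -115.2 Mz [-0.014, -0.008, -0.039] F [-1.2 -0.7 -1.8] z 132.3 28.6833
```

Torque is zero, so the key is free on the square. I lift straight up and carry it back above the block.

Call:
drive_tool(
  xyz=[
    [-0.4,0,0],
    [-0.6,0,0],
    [-1,0,0],
    [-1.5,0,0],
    [-1.5,0,0],
    [-1,0,0],
    [0,0,0],
  ],
  delta_rot=[
    [0,0,0],
    [0,0,0],
    [0,0,0],
    [0,0,0],
    [0,0,0],
    [0,0,0],
    [0,0,0],
  ],
)

```text
clock: 29.27
tcp_pos: [602.1, -149.6, 194.9]
tool_rot: [-0.154, 0.691, -0.154, -0.689]
contact_force: [-0.2, -0.2, -2.5]
width: 0.133
```

```bash
python3 -c "
from h import *
rep()"
```

```text
t 29.2667 j [0.052, 0.84, 0.312, 1.364, -0.28, 0.977, -1.587] tcp [602.1, -149.6, 194.9] yaw -115.13 xax [0.003, -0.001, -1.0] F [-0.25, -0.23, -2.48] M [-0.005, -0.018, 0.02] w 0.133
```

Call:
drive_tool(
  xyz=[
    [0,-2.58,1.48],
    [0,-2.58,1.48],
    [0,-2.58,1.48],
    [0,-2.58,1.48],
    [0,-2.58,1.48],
    [0,-2.58,1.48],
    [0,-2.58,1.48],
    [0,-2.58,1.48],
    [0,-2.58,1.48],
    [0,-2.58,1.48],
    [0,0,0],
    [0,0,0],
    [0,0,0],
    [0,0,0],
    [0,0,0],
    [0,0,0],
    [0,0,0],
    [0,0,0],
    [0,0,0],
    [0,0,0],
  ],
  delta_rot=[
    [0,0,0],
    [0,0,0],
    [0,0,0],
    [0,0,0],
    [0,0,0],
    [0,0,0],
    [0,0,0],
    [0,0,0],
    [0,0,0],
    [0,0,0],
    [-6.5,0,0],
    [-6.5,0,0],
    [-6.5,0,0],
    [-6.5,0,0],
    [-6.5,0,0],
    [-6.5,0,0],
    [-6.5,0,0],
    [-6.5,0,0],
    [0,0,0],
    [0,0,0],
  ],
)

```text
clock: 30.93
tcp_pos: [576.7, 146.8, 192.1]
tool_rot: [-0.163, -0.688, -0.163, 0.688]
contact_force: [0.3, 0.1, -2.3]
width: 0.13
```

Run:
```python
from h import *
s,T=rep()
c=manip.calibration("wrist");im=manip.read_camera("wrist")[:,:,::-1]
np.save("w6.npy",np.array([c],dtype=object))
i2=manip.read_camera("scene")[:,:,::-1];c2=manip.calibration("scene")
u,v=map(int,w2px(c2,[577,147,100]));print(u,v)
a=cv2.resize(im,(400,300));b=cv2.resize(i2[v-38:v+37,u-50:u+50],(400,300),interpolation=cv2.INTER_CUBIC)
cv2.imwrite("pics/w6b.png",cv2.convertScaleAbs(np.hstack([a,b]),alpha=1.6))
print("shift to seat",T.T@(np.array([576.7,147.4,52.3])-s["tcp_pos"]))
```

```text
t 30.9333 j [-0.353, 0.787, 0.104, 1.463, -0.095, 0.897, -1.326] tcp [576.7, 146.8, 192.1] yaw -63.35 xax [-0.0, 0.0, -1.0] F [0.29, 0.08, -2.31] M [-0.035, -0.05, -0.027] w 0.13
337 195
shift to seat [139.82171797  -0.40238894  -0.29631432]
```

View pics/w6b.png

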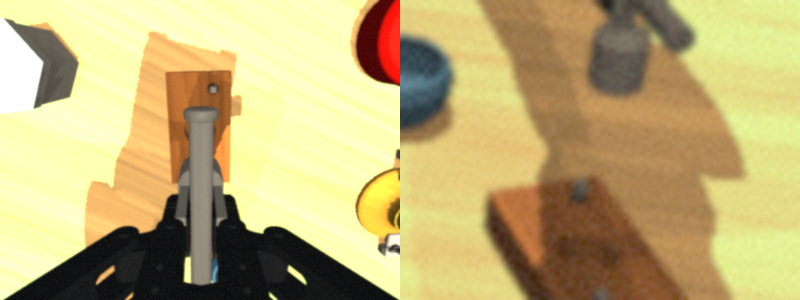

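The key hangs upright over the block, with the bar's far end at (202,107) in the left half. I check its offset along the bar.

Run:
```python
from h import *
c=np.load("w6.npy",allow_pickle=True)[0];s=manip.state();T=toolR(s)
for v in(106,109):print(T.T@(px2w(c,202*1.28,v*1.28,s["tcp_pos"][2]+24.5)-s["tcp_pos"]))
```

```text
[-24.51652332   0.65223311 -59.8276314 ]
[-24.51615421   0.65348065 -58.47923899]
```

Call:
drive_tool(
  xyz=[
    [2,-0.04,-0.03],
    [2.5,0,0],
    [2.5,0,0],
    [2,0,0],
    [1.1,0,0],
    [0,0,0],
    [0,0,0],
  ],
  delta_rot=[
    [0,0,0],
    [0,0,0],
    [0,0,0],
    [0,0,0],
    [0,0,0],
    [0,0,0],
    [0,0,0],
  ],
)

```text
clock: 31.62
tcp_pos: [577.0, 147.5, 91.8]
tool_rot: [0.164, 0.688, 0.164, -0.688]
contact_force: [0.3, -0.4, -1.1]
width: 0.127
```

```bash
python3 -c "
from h import *
rep()
c=manip.calibration('scene');u,v=map(int,w2px(c,[577,147,50]))
i=manip.read_camera('scene')[v-38:v+37,u-50:u+50,::-1]
cv2.imwrite('pics/s7.png',cv2.convertScaleAbs(cv2.resize(i,(600,450),interpolation=cv2.INTER_CUBIC),alpha=1.6))"
```

```text
t 31.6167 j [-0.344, 0.924, 0.082, 1.553, -0.106, 0.669, -1.314] tcp [577.0, 147.5, 91.8] yaw -63.19 xax [0.0, -0.0, -1.0] F [0.26, -0.43, -1.09] M [-0.005, -0.027, 0.022] w 0.127
```

View pics/s7.png

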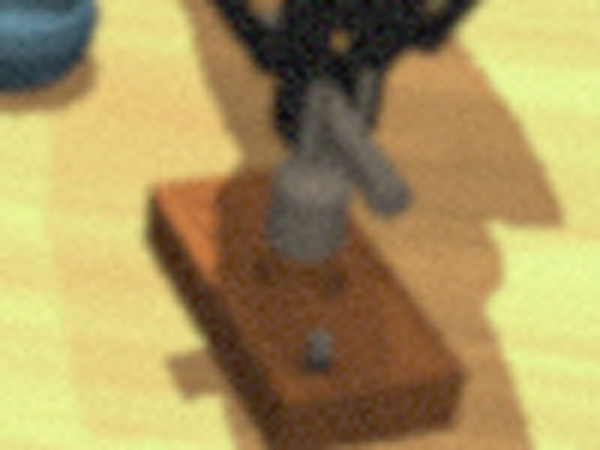

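The socket at (305,245) hangs right over the dark hole at about (300,275). I lower it in steps and watch the force.

Call:
drive_tool(
  xyz=[
    [0.8,0,0.1],
    [0.8,0,0],
    [0.3,0,0],
    [0.3,0,0],
    [0,0,0],
  ],
  delta_rot=[
    [0,0,0],
    [0,0,0],
    [0,0,0],
    [0,0,0],
    [0,0,0],
  ],
)

```text
clock: 32.08
tcp_pos: [575.8, 146.9, 68.8]
tool_rot: [-0.164, -0.688, -0.164, 0.688]
contact_force: [0.1, 0.3, -3.0]
width: 0.126
```

```bash
python3 -c "
from h import *
rep()"
```

```text
t 32.0833 j [-0.341, 0.958, 0.076, 1.569, -0.108, 0.62, -1.311] tcp [575.8, 146.9, 68.8] yaw -63.13 xax [-0.001, -0.0, -1.0] F [0.09, 0.28, -2.99] M [0.017, -0.023, 0.019] w 0.126
```

The socket has entered the hole freely. I go on down to the floor.

Call:
drive_tool(
  xyz=[
    [0.5,0,0],
    [0.5,0,0],
    [0.3,0,0],
    [0.15,0,0],
    [0.1,0,0],
    [0,0,0],
    [0,0,0],
  ],
  delta_rot=[
    [0,0,0],
    [0,0,0],
    [0,0,0],
    [0,0,0],
    [0,0,0],
    [0,0,0],
    [0,0,0],
  ],
)

```text
clock: 32.67
tcp_pos: [576.0, 147.0, 53.9]
tool_rot: [0.164, 0.688, 0.164, -0.688]
contact_force: [-0.0, 0.4, -2.3]
width: 0.13
```

```bash
python3 -c "
from h import *
rep()"
```

```text
t 32.6667 j [-0.339, 0.981, 0.073, 1.574, -0.11, 0.59, -1.309] tcp [576.0, 147.0, 53.9] yaw -63.13 xax [0.0, 0.0, -1.0] F [-0.02, 0.37, -2.33] M [0.085, -0.033, -0.037] w 0.13
```

Call:
drive_tool(
  xyz=[
    [0.07,0,0],
    [0.07,0,0],
    [0,0,0],
    [0,0,0],
  ],
  delta_rot=[
    [0,0,0],
    [0,0,0],
    [0,0,0],
    [0,0,0],
  ],
)

```text
clock: 33.0
tcp_pos: [575.9, 147.0, 52.5]
tool_rot: [0.164, 0.688, 0.164, -0.688]
contact_force: [0.3, 1.0, -1.9]
width: 0.13
```

```bash
python3 -c "
from h import *
rep()"
```

```text
t 33.0 j [-0.339, 0.984, 0.073, 1.575, -0.11, 0.587, -1.309] tcp [575.9, 147.0, 52.5] yaw -63.13 xax [0.0, 0.0, -1.0] F [0.28, 1.0, -1.89] M [0.045, -0.057, -0.035] w 0.13
```

Call:
drive_tool(
  xyz=[
    [0.06,0,0],
    [0.06,0,0],
    [0,0,0],
    [0,0,0],
  ],
  delta_rot=[
    [0,0,0],
    [0,0,0],
    [0,0,0],
    [0,0,0],
  ],
)

```text
clock: 33.33
tcp_pos: [576.2, 147.0, 52.0]
tool_rot: [0.164, 0.688, 0.164, -0.687]
contact_force: [-2.0, -0.8, 11.9]
width: 0.133
```

```bash
python3 -c "
from h import *
rep()"
```

```text
t 33.3333 j [-0.339, 0.984, 0.073, 1.575, -0.11, 0.586, -1.309] tcp [576.2, 147.0, 52.0] yaw -63.13 xax [0.001, 0.0, -1.0] F [-1.99, -0.76, 11.92] M [-0.057, 0.599, 0.027] w 0.133
```

Key is on the floor of its hole (+12 N). I ease up slightly, open, and withdraw.

Call:
drive_tool(
  xyz=[
    [-0.05,0,0],
    [0,0,0],
    [0,0,0],
  ],
  delta_rot=[
    [0,0,0],
    [0,0,0],
    [0,0,0],
  ],
)

```text
clock: 33.58
tcp_pos: [576.1, 147.0, 52.1]
tool_rot: [0.164, 0.688, 0.164, -0.688]
contact_force: [-1.3, 0.1, 6.4]
width: 0.127
```

Call:
drive_tool(
  xyz=[
    [0,0,0],
    [0,0,0],
    [0,0,0],
    [0,0,0],
    [0,0,0],
    [-1,0,0],
    [-2,0,0],
    [-3,0,0],
    [-3,0,0],
    [-3,0,0],
    [0,0,0],
  ],
  delta_rot=[
    [0,0,0],
    [0,0,0],
    [0,0,0],
    [0,0,0],
    [0,0,0],
    [0,0,0],
    [0,0,0],
    [0,0,0],
    [0,0,0],
    [0,0,0],
    [0,0,0],
  ],
  claw=6.5,
)

```text
clock: 34.5
tcp_pos: [577.8, 147.3, 177.8]
tool_rot: [0.164, 0.69, 0.164, -0.685]
contact_force: [0.4, 1.5, 0.9]
width: 0.759
```

Run:
```python
from h import *
rep()
c=manip.calibration("wrist");w=manip.read_camera("wrist")[:,:,::-1];np.save("w8.npy",np.array([c],dtype=object))
s=manip.read_camera("scene")[:,:,::-1]
cv2.imwrite("pics/f.png",cv2.convertScaleAbs(np.hstack([cv2.resize(w,(400,300)),cv2.resize(s[100:280,110:350],(400,300),interpolation=cv2.INTER_CUBIC)]),alpha=1.5))
```

```text
t 34.5 j [-0.352, 0.803, 0.101, 1.485, -0.096, 0.851, -1.321] tcp [577.8, 147.3, 177.8] yaw -63.14 xax [0.007, 0.002, -1.0] F [0.44, 1.46, 0.9] M [-0.053, -0.045, -0.031] w 0.759
```

View pics/f.png

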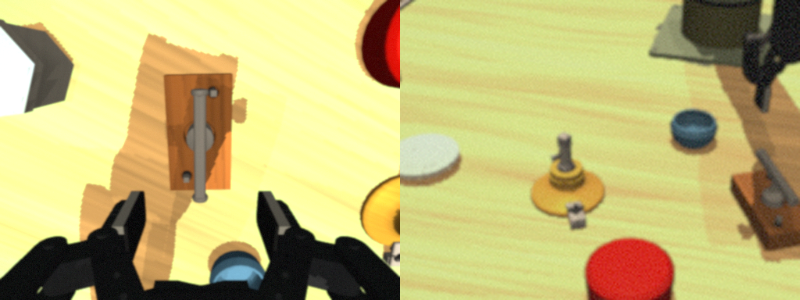

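The key stands upright in its hole, the tap stands in the boss, and the other objects are where they were. I hand in.

```bash
python3 -c "
from cell import manip
print(manip.sign_off(),manip.state()['clock'])"
```

```text
the job is handed in; nothing more can be done
the job is handed in; nothing more can be done
```

The tap is at the bottom of its hole, the key is back in the block, and the job is handed in. The last clock reading was 34.5 s of the 72 s allowed.

- **Tapping:** I ran the tap in as half a turn forward, a quarter back, half forward, a quarter back, then forward in 4° and finally 3° steps. I re-gripped the bar half a turn round after the first quarter back, to stay clear of the wrist limit.
- **Bottom:** torque jumped from about 0.1 to 0.43–0.46 N m, roughly 5.9–6.0 rad past the start by my reckoning, within the range given. I stopped there. I then eased back about 8° within the key's play, which took the torque to zero, and lifted the key off.
- **Putting the key back:** it touched the floor of its hole with 12 N before I let go. The last pictures show it upright there, the tap standing in the boss, and no sign of anything else having moved.

**Disagreements and gaps:**
- Side force on the key while turning reached about 6 N.
- Position estimates from the top and wrist cameras differed by about 3 mm at the key.
- The measured drag was nearer 0.1 N m than the 0.15 given.
- I did not measure the tap's final angle again by camera after lifting the key off.

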